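Hook the test link on the tensioner and pull the sprung arm to its mark

TASK

Check the jig's sprung tensioner with the test link (the plate with the oblong eye and the upright tab): hook its eye over the T-headed stud by tipping the eye end in under the head, with the tail towards the tail rest block, and lay it level. Then, holding the link by its tab, draw the arm with it until the pointer stands at the long mark of the scale, keep it there for about a second, and ease it back to its rest stop without letting it snap. Leave the link lying level under the stud's head, let go, and do not disturb the other things on the bench.

Things in the scene. Friction and masses are not known exactly. Their poses are not given: they have to be found in the camera images.
- link: the test link: aluminium plate 170 (own x) x 44 (y) x 5 mm, 0.14 to 0.24 kg, flat on the bench, tab up. Origin: centre of the plate's underside, z up. Eye end at x = -85 mm, tail at +85. An oblong eye goes through it from x = -70 to -26 mm, 24 mm wide; a 15 mm cross bar closes the eye end.
- eye (a point): the centre of the link's oblong eye (44 mm long, 24 mm wide), on the plate's underside, 48 mm from the link's origin towards the eye end; axes as the link's
- tab (a point): middle of the top edge of the link's upright tab, the grip: it stands lengthwise on the plate, x = -16 to +44 mm in the link's frame, 12 mm thick in y, from the plate's top (5 mm) to 42 mm above the underside. This point is at x = +14 mm
- stud (a point): point on the stud's axis at the sprung arm's top face, 50 mm above the bench, moving with the arm. The stud's round shank, 12 mm thick, rises 26 mm from here to its T head. The arm ends here in a flat pad, 60 (x) x 50 (y) mm. The hooked link's tail points to this point's +x; taut, the eye centre is 16 mm to +x of the shank
- head (a point): centre of the top of the stud's T head: 54 mm long (own x), 14 mm wide (y), 8 mm thick, 34 mm above the arm. Longer than the eye, so a level link cannot pass. With the eye end tipped down some 30 degrees the cross bar goes down beyond the head's -x end and in under it; the eye's tail side then clears the +x end as the link is levelled, eye centre about 10 mm to +x of the shank
- rest (a point): centre of the top of the fixed block on which the link's tail lies: 65 (x) x 70 (y) mm, 50 mm above the bench, level with the arm's top face; its middle is 117 mm beyond the stud's rest position; axes as the jig's
- pivot (a point): the upright axis on which the sprung arm turns, at the height of the arm's top face; fixed to the jig, 140 mm from the stud
- tension_arm (a joint): angle of the sprung arm (rad) about the upright axis at the pivot: 0 is its rest stop, where it starts; it grows anticlockwise seen from above, carrying the stud to its own +x, up to 0.55. A spring returns it: about 2.7 N at the stud start it, about 6 N hold it at 0.3 rad
- pointer (a point): the tip of the pointer at the free end of the sprung arm, 215 mm from the pivot; it sweeps over the scale
- mark (a point): inner end of the one long mark (34 mm; the others are 14 mm) on the jig's white scale plate, 215 mm from the pivot, 12 mm below the pointer tip. The scale is clamped at a different angle each time: the pointer meets the long mark at an arm angle of 0.22 to 0.38 rad
- jig: the cap rotation jig, fixed: grey bed plate 235 x 400 x 15 mm with sprung arm, rest block, and beyond the pivot a gearbox (89 mm high) and crank. Origin on the bench under the stud's rest position; the bed reaches x = -77 to +158 mm, y = -120 to +280 mm, the crank handle to y = 365. The stud's x axis at rest is turned by -0.15 rad about z from the jig's
- bottle: the tall clear glass bottle, 72 mm across, 230 mm tall, standing; origin at the centre of its foot
- cap: a ribbed plastic cap lying on its face, 48 mm across, 22 mm tall; origin at the centre of its underside
- collet: a short nylon collet with a coned top, 38 mm across, 42 mm tall; origin at the centre of its underside
- plug_gauge: a chrome plug gauge, 122 mm long and 24 mm thick, lying on the bench; origin under the middle of its square grip
- strap: a flat strap of 150 x 36 x 6 mm with a small ROUND hole near each end and no tab; not the link
- driver: a screwdriver lying on the bench near the robot
- jar: a closed glass jar, 76 mm across, 85 mm tall, standing; origin at the centre of its foot
Things that resemble listed ones, but are neither listed nor needed, are in the scene too. There is more than one size of the link; the one meant has the size given above.

How it is judged:
On the way, in this order (a step that is already met when the one before it is completed fails the run):
1. the link lies level round the stud, under its head (x of eye in the frame of stud between -0.02 and 0.02 m and y of eye in the frame of stud between -0.01 and 0.01 m and z of eye in the frame of stud between -0.006 and 0.008 m and angle between link's own z axis and vertical below 0.1 rad), for 0.2 s.
2. held by the fingers and taut against the stud, the level link keeps the pointer at the long mark (within 6 mm) for 0.6 s (all of step 1 and horizontal distance between pointer and mark below 0.006 m and x of eye in the frame of stud above 0.009 m and contact force between link and the fingers above 1 N), for 0.6 s.
At the end, for the whole second after the job is handed in: The sprung arm is back at its rest stop (within 0.04 rad); the link lies at rest, level within 0.1 rad and within 8 mm of the arm's top face, with the shank inside its eye (eye centre within 20 mm lengthwise and 10 mm sideways of the stud's axis) and so under the head (all of step 1 and value of joint tension_arm below 0.04 rad and linear speed of link below 0.02 m/s); the robot touches nothing.
It fails at once if the arm is let go and snaps back (faster than 1.5 rad/s) (velocity of joint tension_arm below -1.5 rad/s).
It fails at once if another thing on the bench is moved by more than 20 mm (distance of any of bottle, cap, collet, plug_gauge, strap, driver, jar from where it was at the start of the episode above 0.02 m).
It fails at once if the bottle is tipped (angle between bottle's own z axis and vertical above 0.3 rad).
It also fails if it takes over 61 s, if anything falls off the work surface, if the arm or the gripper's body presses on something with over 40 N, if the wrist force passes 120 N, or if a joint passes its speed limit or range.

ROBOT

A 6-joint arm with a two-finger parallel gripper is mounted at the origin on the work surface. World frame = base frame: x ahead of the robot, y to its left, z up, the work surface at z = 0. Lengths are in m, angles in rad, forces in N, time in s.
With the tool pointing down it reaches from about 0.3 to 0.875 m from the base axis. Payload 6.4 kg.
Tool frame: the origin (TCP) lies midway between the tips of the shut fingers; the grasp point (between the pads) lies 19 mm behind it (robot.grip_point_offset is the z of the grasp point in the tool frame, in m); z points along the fingers, y is the line along which they close (so a half turn about z gives the same grasp; the last joint's range is limited). The gripper opens to 88 mm and grips with 3 to 60 N. Pads are 18 mm wide; open, the fingers measure 123 mm over their backs; the gripper's body (75 mm by 187 mm) begins 45 mm behind the grasp point.
Start: joints at [-1.382, 0.181, 1.607, -0, 1.354, -0.206], TCP at [0.221, -0.531, 0.239] pointing down, gripper open.
Joint ranges: [-2.99, 2.99], [-0.89, 2.07], [0.3, 2.58], [-1.14, 4.28], [0, 2.63], [-3.12, 3.12]. Speed limits (rad/s): [2.57, 2.57, 3.01, 3.14, 3.14, 3.14].

INTERFACE

Orientations are given as a 3x3 rotation matrix whose columns are the frame's x, y, z axes.
In Python, from rig import robot, cams, ticket gives the robot as it stands. The module is installed in compiled form; this text tells all that it offers.
- The arm moves only by the shell command python3 -m crank 'ROWS' [FORCE]. ROWS is JSON, a list of rows, each a list of 3 entries, a list of its own where there are three numbers: the shift along the tool's x, y, z in mm, then the turn about the tool's z in rad, then the finger opening in mm, from 0 to 88.1. In form: [[[x, y, z], turn, fingers], ...]. A call has 1 to 12 rows; each row shifts and turns the commanded pose from where the row before left it, along the tool's axes as they then stand; what a row does not reach is not made up. A row lasts 1/12 s, in which the tool goes at most 41.7 mm and 7.16 degrees, less where a joint would pass 70% of its speed; a pose out of reach is approached as far as the arm can. A call with a gripper value outside its range is refused whole. The fingers move at their own pace and stop on an object; FORCE is the grip in N (left out, the last holds). Time passes only in rows, so rows that do not move let the fingers close. It gives the time, the measured TCP pose, the force, the opening and the grip force at its end, in the units of the state.
- robot.sense(): the state, without advancing time (a new reading comes with each control period).
- cams.capture(name): name is "scene" or "top" or "wrist"; returns the picture (480x640x3 uint8, red, green, blue); there is no depth.
- cams.calibration(name): a dict with "mtx" (3x3 intrinsics, pixels), "D" ([k1, k2, p1, p2, k3] as OpenCV has them; the pictures are not rectified), "extrinsics" (4x4, takes a point from camera to world coordinates). Camera axes: x right, y down, z forward; pixel columns grow to the right and rows downward; lengths in m; the calibration is good to about 2 mm. A picture is of the moment at which its call begins: read the wrist's pose just before it. calibration takes no time and is no camera call; for the wrist camera it gives the pose at the moment of the call.
- ticket.finish_job(): hands the job in; it is judged then, once.
Trained networks look in the newest picture that a camera, given by its name, has taken for a name from the list of things; names that differ only in an ending like _2 or _b are one class to them, and where a whole thing is asked for, a point or a joint stands for the part that bears it (a point fixed in the world has none). Each returns a list of dicts, best first, with "p" (0 to 1); they miss things now and then, are a little off and sometimes report something else, mostly with a low value. They report only what shows in the picture. A call takes as long as a camera call. They do not tell look-alikes from the thing itself.
- cams.boxes_of(camera, label): "pixel" ([column, row] in pixels, amid what is visible of it).
- cams.trace(camera, label): "mask" (480x640 bool, what is visible of it) and "pixel" ([column, row] in pixels, amid what is visible of it).
- cams.spot_point(camera, label): "pixel" ([column, row] in pixels: a listed point, or the origin of a listed thing).
The state is a dict: "t": time; "joint_positions": joint angles; "dq": joint speeds; "effort": joint torques, N m; "ee_pos": TCP position; "ee_rot": TCP orientation; "wrist_force": force on the tool from outside, world axes, zero at the start; "torque": the same for the moment, N m; "grip_width": finger opening in m; "gripper_force": force on a finger pad.
Only numpy, scipy, OpenCV 4.12 (cv2) and the standard library are available. Lean on these libraries where they do the work, as an engineer would, in place of code of your own. Each camera call takes 0.05 s, during which the arm holds its last target. There are 200 camera calls.

## Working session

There is one attempt and no reset: what is moved stays moved. The work goes in short steps, Python scripts to look and compute and a shell command to move; the robot and the scene stay as the last step left them, time stands still between calls to the robot, and variables do not carry over. Pictures are saved under pics/ and viewed, at most 10 in all, crops included, and the job is handed in when it is done.

```bash
mkdir -p pics
cat > h.py <<'E'
import numpy as np, cv2
from rig import robot, cams, ticket
def ray(cam,px,cal=None):
    c=cal or cams.calibration(cam); M=np.array(c["mtx"]);D=np.array(c["D"]);T=np.array(c["extrinsics"])
    p=cv2.undistortPoints(np.array([[px]],float),M,D)[0,0]
    return T[:3,3],T[:3,:3]@np.array([p[0],p[1],1])
def at(cam,px,z,cal=None):
    o,d=ray(cam,px,cal); return o+d*(z-o[2])/d[2]
def proj(cam,P,cal=None):
    c=cal or cams.calibration(cam);T=np.linalg.inv(np.array(c["extrinsics"]))
    r,_=cv2.Rodrigues(T[:3,:3]);return cv2.projectPoints(np.array(P,float).reshape(-1,1,3),r,T[:3,3],np.array(c["mtx"]),np.array(c["D"]))[0][:,0]
def snap(cam,name):
    im=cams.capture(cam); cv2.imwrite(f"pics/{name}.png",im[:,:,::-1]); return im
E
cat > a.py <<'E'
from h import *
np.set_printoptions(precision=4,suppress=True)
for c in ("top","scene"):
    snap(c,c+"0"); print(c,cams.calibration(c)["extrinsics"])
    for l,z in [("link",0),("eye",0),("tab",.042),("stud",.05),("head",.084),("rest",.05),("pivot",.05),("pointer",.05),("mark",.038),("jig",0),("strap",0)]:
        for d in cams.spot_point(c,l)[:3]: print(l,round(d["p"],2),np.round(d["pixel"]),at(c,d["pixel"],z)[:2])
s=robot.sense();print(s["t"],s["ee_rot"],robot.grip_point_offset)
E
python3 a.py
```

```text
top [[-0.0125 -0.9832  0.1819  0.36  ]
 [-0.9999  0.0121 -0.0031 -0.1104]
 [ 0.0008 -0.182  -0.9833  0.9826]
 [ 0.      0.      0.      1.    ]]
link 0.87 [412. 252.] [ 0.5217 -0.2992]
link 0.59 [499. 305.] [ 0.4086 -0.4728]
eye 0.83 [500. 285.] [ 0.4487 -0.4778]
eye 0.74 [418. 268.] [ 0.488  -0.3099]
tab 0.79 [413. 240.] [ 0.538  -0.2936]
tab 0.67 [509. 310.] [ 0.3969 -0.4761]
stud 0.76 [248. 272.] [0.4773 0.0358]
head 0.91 [250. 268.] [0.48   0.0266]
head 0.2 [416. 245.] [ 0.5202 -0.2899]
rest 0.64 [414. 250.] [ 0.5168 -0.2927]
rest 0.57 [245. 216.] [0.5899 0.0445]
pivot 0.67 [176. 271.] [0.481  0.1787]
pivot 0.25 [257. 273.] [0.4749 0.0186]
pivot 0.2 [418. 270.] [ 0.4757 -0.2991]
pointer 0.75 [288. 273.] [ 0.4747 -0.0431]
mark 0.63 [278. 223.] [ 0.5774 -0.0216]
jig 0.76 [255. 276.] [0.4744 0.0304]
jig 0.46 [411. 238.] [ 0.5501 -0.2975]
jig 0.45 [279. 222.] [ 0.5885 -0.0186]
strap 0.57 [456. 177.] [ 0.6844 -0.4013]
strap 0.49 [248. 274.] [0.4798 0.0455]
scene [[-0.4041  0.5939 -0.6957  1.3072]
 [ 0.9147  0.2606 -0.3088  0.2487]
 [-0.0021 -0.7612 -0.6485  0.798 ]
 [ 0.      0.      
[... 152 characters left out ...]
09.] [ 0.4625 -0.455 ]
tab 0.87 [235. 233.] [ 0.5488 -0.2906]
tab 0.69 [205. 186.] [ 0.415  -0.4606]
tab 0.18 [244. 338.] [ 0.8063 -0.1195]
stud 0.91 [376. 251.] [0.4862 0.0262]
stud 0.22 [444. 265.] [0.4727 0.1713]
head 0.77 [379. 240.] [0.49   0.0307]
rest 0.88 [366. 290.] [0.6064 0.0472]
pivot 0.56 [444. 265.] [0.4713 0.1722]
pointer 0.42 [235. 233.] [ 0.5582 -0.2845]
mark 0.91 [337. 276.] [ 0.5827 -0.0262]
mark 0.23 [444. 266.] [0.4628 0.1715]
jig 0.57 [378. 266.] [0.4789 0.0313]
jig 0.49 [379. 239.] [0.3879 0.004 ]
strap 0.58 [159. 270.] [ 0.6884 -0.4094]
strap 0.2 [321. 217.] [ 0.3654 -0.1569]
1.2 [[ 0.9231  0.3846  0.    ]
 [ 0.3846 -0.9231 -0.    ]
 [ 0.      0.     -1.    ]] -0.0187
```

View pics/top0.png

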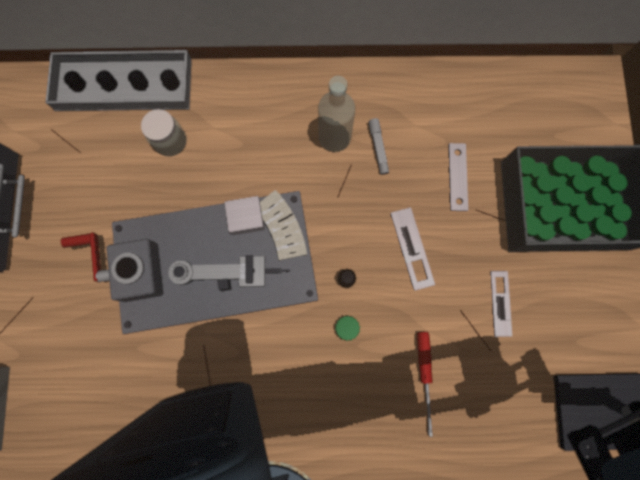

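View pics/scene0.png

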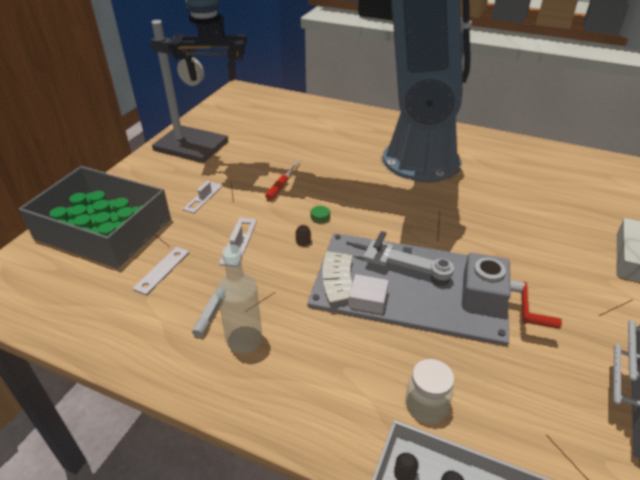

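The link could be confused with the small tabbed plate at top (502,303), the strap at (458,177) and the white rest block at (243,215). The long tabbed plate at (412,250) with its eye at (420,271) fits the description. I'll check its size and triangulate.

```bash
cat > b.py <<'E'
from h import *
np.set_printoptions(precision=4,suppress=True)
im=cams.capture("top"); cv2.imwrite("pics/crop.png",cv2.resize(im[140:350,370:540],None,fx=2.8,fy=2.8,interpolation=cv2.INTER_CUBIC)[:,:,::-1])
for d in cams.trace("top","link")[:3]:
    m=d["mask"].astype(np.uint8); c=max(cv2.findContours(m,0,2)[0],key=cv2.contourArea)[:,0]
    w=np.array([at("top",p,.003)[:2] for p in c.astype(float)]); print(d["p"],d["pixel"],cv2.minAreaRect((w*1000).astype(np.float32)))
def tri(a,b):
    o1,d1=ray("top",a);o2,d2=ray("scene",b);s=np.linalg.lstsq(np.c_[d1,-d2],o2-o1,rcond=None)[0]
    p,q=o1+d1*s[0],o2+d2*s[1];return (p+q)/2,np.linalg.norm(p-q)
for n,a,b in [("eye",(418,268),(245,228)),("tab",(413,240),(235,233)),("stud",(248,272),(376,251)),("head",(250,268),(379,240)),("rest",(245,216),(366,290)),("pivot",(176,271),(444,265)),("mark",(278,223),(337,276))]:print(n,*tri(a,b))
E
python3 b.py
```

```text
0.92 [499.9, 309.7] ((412.0291442871094, -475.5920715332031), (35.88215637207031, 132.67340087890625), 89.38248443603516)
0.59 [411.0, 247.4] ((528.6124267578125, -298.1157531738281), (170.03396606445312, 45.486366271972656), 14.25105094909668)
0.32 [231.6, 274.4] ((486.63714599609375, 87.57904052734375), (248.78440856933594, 68.84664154052734), 89.31306457519531)
eye [ 0.4859 -0.3069  0.0046] 0.0028917467297499737
tab [ 0.5407 -0.2961  0.0335] 0.0022492454577161336
stud [0.4796 0.0311 0.0456] 0.012973812179911868
head [0.4811 0.0288 0.0772] 0.0005259647749854914
rest [0.5943 0.0447 0.0375] 0.004018398091106853
pivot [0.48   0.1746 0.0581] 0.00361005132725744
mark [ 0.5794 -0.0237  0.0367] 0.006246952370989705
```

View pics/crop.png

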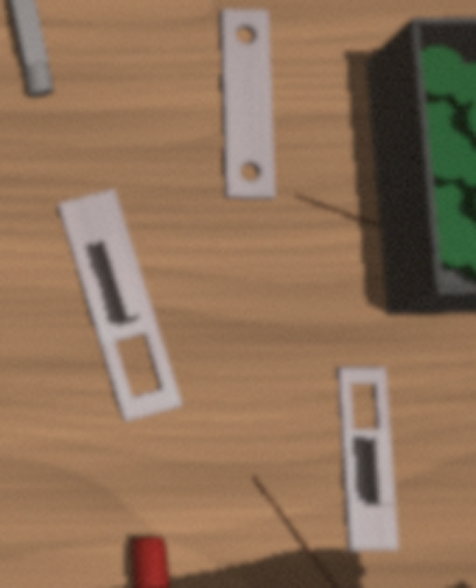

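The crop shows the big plate with an eye and tab at about (120,305), the smaller look-alike at (368,460) and the round-holed strap at (248,100). The big one measures 170 x 45 mm, so it is the link. Centre is (0.529,-0.298), yaw 0.249.

```bash
python3 -m crank '[[[20,-4,0],0.01,88],[[34,-8,4],0.012,60],[[36,-8,6],0.012,40],[[36,-8,6],0.012,40],[[36,-8,6],0.012,40],[[36,-8,6],0.012,40],[[36,-8,6],0.012,40],[[36,-8,6],0.012,40],[[36,-8,6],0.014,40],[[36,-8,6],0.014,40],[[36,-8,6],0.014,40],[[28,-8,0],0.01,40]]' 10
cat > c.py <<'E'
from h import *
np.set_printoptions(precision=4,suppress=True)
import sys
s=robot.sense(); print(s["t"],s["ee_pos"],np.arctan2(s["ee_rot"][1][0],s["ee_rot"][0][0]),s["grip_width"],s["gripper_force"],s["wrist_force"])
if len(sys.argv)>1:
    cal=cams.calibration("wrist"); print(np.array(cal["extrinsics"])[:3,3]); snap("wrist",sys.argv[1])
    for a in sys.argv[2:]:
        l,z=a.split(":")
        for d in cams.spot_point("wrist",l)[:2]: print(l,round(d["p"],2),np.round(d["pixel"]),at("wrist",d["pixel"],float(z),cal))
E
python3 c.py w1 link:0 eye:0 tab:.042
```

```text
t: 2.3
ee_pos: [0.5773, -0.3108, 0.1792]
ee_rot: [[0.969, 0.247, -0.001], [0.247, -0.969, 0.001], [-0.001, -0.002, -1.0]]
wrist_force: [-0.8, -0.3, 0.2]
grip_width: 0.0401
gripper_force: 0.0
2.3 [ 0.5773 -0.3108  0.1792] 0.24910019225148203 0.040108239030600644 0.0 [-0.8206 -0.3199  0.1984]
[ 0.6417 -0.2952  0.3245]
link 0.92 [295. 260.] [ 0.5319 -0.301   0.    ]
eye 0.72 [291. 307.] [ 0.4836 -0.3086  0.    ]
tab 0.76 [289. 264.] [ 0.5408 -0.2964  0.042 ]
```

View pics/w1.png

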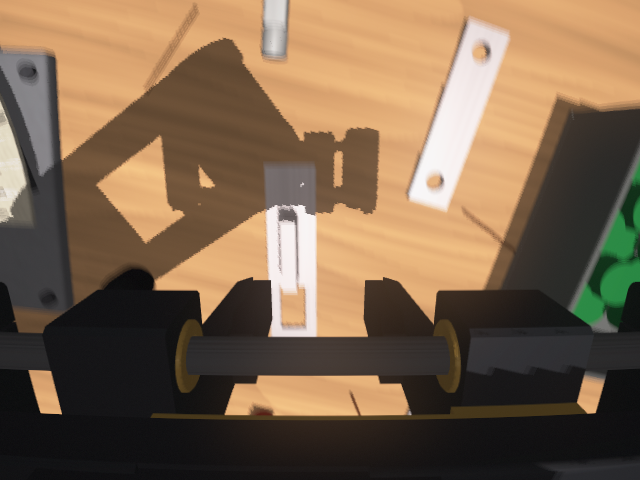

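The wrist view shows the link upright at (290,250), tab at (289,264) and eye at (292,307), parallel to the tool x. Next I descend to grip near the tab's tail end.

```bash
python3 -m crank '[[[-5,-8,15],0,40],[[-5,-8,30],0,40],[[-4,-7,30],0,40],[[0,0,30],0,40],[[0,0,25],0,40],[[0,0,20],0,40],[[0,0,12],0,40],[[0,0,5],0,40],[[0,0,0],0,40]]'; python3 c.py w2 tab:.042 link:0; python3 -m crank '[[[0,0,0],0,4],[[0,0,0],0,4],[[0,0,0],0,4],[[0,0,0],0,4],[[0,0,0],0,4]]' 4
```

```text
t: 3.25
ee_pos: [0.5554, -0.2946, 0.013]
ee_rot: [[0.969, 0.245, -0.001], [0.245, -0.969, 0.001], [-0.001, -0.001, -1.0]]
wrist_force: [-0.8, -0.3, 0.0]
grip_width: 0.0398
gripper_force: 0.0
3.25 [ 0.5554 -0.2946  0.013 ] 0.24762630237588695 0.03977722015977995 0.0 [-0.799  -0.3146  0.0086]
[ 0.6198 -0.279   0.1583]
link 0.71 [312. 339.] [ 0.5287 -0.299  -0.    ]
t: 3.82
ee_pos: [0.5566, -0.2939, 0.0141]
ee_rot: [[0.969, 0.246, 0.0], [0.246, -0.969, 0.0], [0.0, -0.0, -1.0]]
wrist_force: [-1.7, 1.9, 3.5]
grip_width: 0.0119
gripper_force: 4.0
```

```bash
python3 -m crank '[[[0,0,-3],0,4],[[0,0,-6],0,4],[[0,0,-8],0,4],[[0,0,-8],0,4],[[0,0,-8],0,4],[[0,0,-8],0,4],[[0,0,-8],0,4],[[0,0,-8],0,4],[[0,0,-4],0,4],[[0,0,-1],0,4],[[0,0,0],0,4]]' 4
python3 - <<'E'
from h import *
im=snap("scene","s2"); cv2.imwrite("pics/s2c.png",cv2.resize(im[120:320,130:390],None,fx=3,fy=3,interpolation=cv2.INTER_CUBIC)[:,:,::-1])
E
```

```text
t: 4.73
ee_pos: [0.5566, -0.2943, 0.0762]
ee_rot: [[0.969, 0.246, 0.001], [0.246, -0.969, -0.0], [0.0, 0.001, -1.0]]
wrist_force: [0.2, -0.1, -1.8]
grip_width: 0.0122
gripper_force: 4.0
```

View pics/s2c.png

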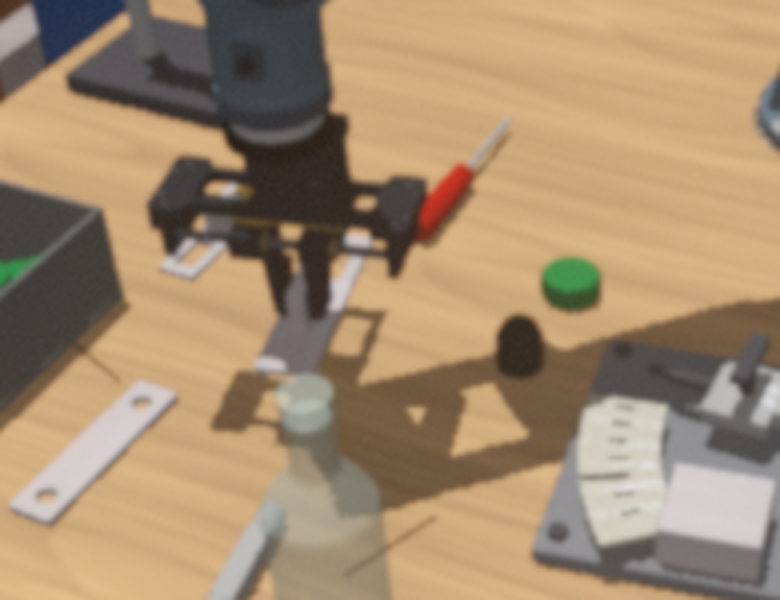

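```bash
cat > tilt.py <<'E'
from h import *
from scipy.spatial.transform import Rotation as R
np.set_printoptions(precision=1,suppress=True)
s=robot.sense();g=np.array(s["ee_pos"])+[0,0,.0187]; yaw=np.arctan2(s["ee_rot"][1][0],s["ee_rot"][0][0])
for gx in (.030,):
  for deg in (0,10,20,30,40):
    r=R.from_euler("ZY",[yaw,-np.radians(deg)])  # tail up
    P=[(.085,.022,0),(.085,-.022,0),(-.085,.022,0),(-.085,-.022,0),(-.048,0,0)]
    W=r.apply(np.array(P)-[gx,0,.0187+.014])+g
    for c in ("scene","top"): print(deg,c,proj(c,W).ravel(),W[:,2]*1000)
for c in ("scene","top"):
    cams.capture(c)
    for l in ("eye","tab"): print(c,l,[(round(d["p"],2),d["pixel"]) for d in cams.spot_point(c,l)[:2]])
    for d in cams.trace(c,"link")[:2]:
        ys,xs=np.where(d["mask"]); print(c,d["p"],d["pixel"],xs.min(),xs.max(),ys.min(),ys.max())
E
python3 tilt.py
```

```text
0 scene [233.9 244.6 214.4 242.4 254.  199.1 236.4 197.4 241.  207.3] [61.6 61.6 61.6 61.6 61.6]
0 top [396.2 206.1 417.2 200.6 421.2 288.3 442.8 282.5 426.4 267.1] [61.6 61.6 61.6 61.6 61.6]
10 scene [232.8 242.5 213.1 240.3 253.9 207.4 236.4 205.6 240.7 213.4] [71.7 71.7 42.2 42.2 48.6]
10 top [396.3 202.5 417.5 197.  418.1 285.6 439.3 279.8 424.  264.6] [71.7 71.7 42.2 42.2 48.6]
20 scene [231.8 239.6 212.  237.4 253.3 215.9 235.9 214.1 240.1 219.6] [82.4 82.4 24.3 24.3 36.9]
20 top [396.6 199.6 418.1 194.  414.8 281.3 435.6 275.7 421.4 261.1] [82.4 82.4 24.3 24.3 36.9]
30 scene [231.1 236.  211.2 233.8 252.4 224.4 235.  222.5 239.3 225.7] [93.5 93.5  8.5  8.5 27. ]
30 top [397.3 197.5 419.1 191.9 411.4 275.7 431.8 270.2 418.9 256.7] [93.5 93.5  8.5  8.5 27. ]
40 scene [230.6 231.7 210.6 229.5 251.1 232.7 233.6 230.8 238.1 231.5] [104.6 104.6  -4.6  -4.6  19.2]
40 top [398.4 196.3 420.3 190.6 408.  269.  428.1 263.6 416.3 251.5] [104.6 104.6  -4.6  -4.6  19.2]
scene eye [(0.78, [239.5, 209.8]), (0.58, [195.3, 206.8])]
scene tab [(0.88, [231.1, 211.2]), (0.66, [202.9, 184.6])]
scene 0.81 [232.1, 227.8] 215 253 197 245
scene 0.49 [195.1, 207.3] 184 206 192 212
top eye [(0.72, [501.8, 286.9])]
top tab [(0.84, [508.6, 307.3])]
top 0.88 [498.9, 308.8] 490 511 271 336
top 0.66 [196.6, 265.9] 60 313 191 333
```

The link rose level (eye at scene (239.5,209.8) matches 0 deg), so friction held it. I'll set it down and regrip further out with 3 N so that the eye end sags.

```bash
python3 -m crank '[[[0,0,5],0,4],[[0,0,12],0,4],[[0,0,15],0,4],[[0,0,15],0,4],[[0,0,9],0,4],[[0,0,4],0,4],[[0,0,2],0,4],[[0,0,0],0,4],[[0,0,0],0,30],[[0,0,0],0,30],[[0,0,0],0,30]]' 4; python3 -m crank '[[[6,0,-1],0,30],[[5,0,-1],0,30],[[0,0,0],0,30],[[0,0,0],0,5],[[0,0,0],0,5],[[0,0,0],0,5],[[0,0,0],0,5],[[0,0,0],0,5]]' 3;  python3 -m crank '[[[0,0,-3],0,5],[[0,0,-6],0,5],[[0,0,-8],0,5],[[0,0,-8],0,5],[[0,0,-8],0,5],[[0,0,-8],0,5],[[0,0,-8],0,5],[[0,0,-8],0,5],[[0,0,-4],0,5],[[0,0,-1],0,5],[[0,0,0],0,5]]' 3; sed -i 's/(.030,)/(.040,)/' tilt.py; python3 tilt.py | grep -v top
```

```text
t: 6.1
ee_pos: [0.5571, -0.2947, 0.0146]
ee_rot: [[0.969, 0.246, 0.002], [0.246, -0.969, -0.001], [0.001, 0.002, -1.0]]
wrist_force: [-0.3, -0.4, 0.0]
grip_width: 0.029
gripper_force: 0.0
t: 6.77
ee_pos: [0.567, -0.2913, 0.0156]
ee_rot: [[0.969, 0.246, -0.0], [0.246, -0.969, 0.0], [-0.0, -0.0, -1.0]]
wrist_force: [0.3, 0.6, -0.4]
grip_width: 0.012
gripper_force: 3.0
t: 7.68
ee_pos: [0.5675, -0.2916, 0.0783]
ee_rot: [[0.969, 0.246, 0.001], [0.246, -0.969, -0.001], [0.001, 0.001, -1.0]]
wrist_force: [0.6, 0.4, -0.3]
grip_width: 0.0118
gripper_force: 3.0
0 scene [233.4 244.  213.9 241.9 253.6 198.5 236.  196.8 240.5 206.7] [64.3 64.3 64.3 64.3 64.3]
10 scene [232.3 242.6 212.7 240.4 253.5 207.4 236.  205.7 240.3 213.5] [72.6 72.6 43.1 43.1 49.5]
20 scene [231.4 240.5 211.6 238.3 253.  216.6 235.5 214.8 239.8 220.3] [81.7 81.7 23.5 23.5 36.2]
30 scene [230.7 237.6 210.7 235.4 252.  225.8 234.6 223.9 238.9 227.1] [91.2 91.2  6.2  6.2 24.7]
40 scene [230.1 234.1 210.1 232.  250.7 234.8 233.2 232.9 237.7 233.7] [100.9 100.9  -8.4  -8.4  15.4]
scene eye [(0.56, [240.1, 230.8]), (0.53, [194.4, 209.9])]
scene tab [(0.72, [232.0, 215.4]), (0.45, [202.4, 184.3])]
scene 0.81 [230.8, 231.6] 212 251 215 237
scene 0.65 [198.6, 204.8] 185 205 184 212
```

Tilted about 32 deg (eye at (240,231), mask rows 215–237), eye end on the bench. I'll lock the grip, lift, and work out the insertion clearances.

```bash
python3 -m crank '[[[0,0,0],0,5],[[0,0,0],0,5],[[0,0,-10],0,5],[[0,0,-25],0,5],[[0,0,-30],0,5],[[0,0,-30],0,5],[[0,0,-15],0,5],[[0,0,-5],0,5],[[0,0,0],0,5]]' 40; sed -i 's/(0,10,20,30,40)/(26,30,34,38)/' tilt.py; python3 tilt.py | grep -v top
cat > plan.py <<'E'
import numpy as np
obst=[(-27,27,26,34),(-6,6,0,34),(-30,30,-12,0),(84.5,149.5,-35,0)]  # head, shank, pad, rest
def clear(ex,ez,th):
    t=np.radians(th);c,s=np.cos(t),np.sin(t);best=99
    for a,b in ((-37,-22),(22,133)):   # bar, tail part, from eye centre
        u=np.linspace(a,b,int((b-a)*2)+1);P=np.concatenate([np.c_[u,0*u],np.c_[u,0*u+5]]+[np.c_[[k]*6,range(6)] for k in (a,b)])
        X=ex+P[:,0]*c-P[:,1]*s;Z=ez+P[:,0]*s+P[:,1]*c
        for o in obst:
            dx=np.maximum(o[0]-X,X-o[1]);dz=np.maximum(o[2]-Z,Z-o[3])
            best=min(best,np.where((dx>0)&(dz>0),np.hypot(dx,dz),np.maximum(dx,dz)).min())
    return best
if __name__=="__main__":
  for th in (36,33,30,26):
    print("th",th,"rows: bar low corner z; ex list with clearance")
    for low in (50,40,30,24,20,16,12,8,4,2,1):
        ez=low+37*np.sin(np.radians(th)); print(low,round(ez,1),[(x,round(clear(x,ez,th),1)) for x in range(-24,20) if clear(x,ez,th)>.8])
  print("levelling, bar on arm (0.2 above)")
  for th in (36,33,30,26,22,18,14,10,6,3,0):
    ez=.2+37*np.sin(np.radians(th)); ok=[x for x in np.arange(-20,20,.5) if clear(x,ez,th)>.15]; print(th,round(ez,1),ok[:1],ok[-1:],len(ok))
E
python3 plan.py
```

```text
t: 8.83
ee_pos: [0.5676, -0.2919, 0.1946]
ee_rot: [[0.969, 0.246, 0.002], [0.246, -0.969, -0.002], [0.002, 0.002, -1.0]]
wrist_force: [0.6, 0.0, -1.0]
grip_width: 0.0114
gripper_force: 40.0
26 scene [224.4 194.  203.1 191.9 248.2 182.4 229.7 180.6 234.  183.7] [203.7 203.7 129.1 129.1 145.4]
30 scene [224.1 192.5 202.7 190.5 247.7 186.3 229.2 184.5 233.6 186.6] [207.5 207.5 122.5 122.5 141. ]
34 scene [223.8 191.  202.4 188.9 247.2 190.1 228.7 188.3 233.1 189.4] [211.4 211.4 116.3 116.3 137. ]
38 scene [223.6 189.4 202.1 187.3 246.6 193.9 228.1 192.1 232.6 192.1] [215.3 215.3 110.6 110.6 133.4]
scene eye [(0.75, [228.6, 191.1]), (0.63, [379.2, 239.1])]
scene tab [(0.81, [223.0, 171.2]), (0.65, [235.2, 190.3])]
scene 0.7 [225.2, 186.1] 205 247 171 191
scene 0.6 [202.9, 196.2] 184 217 180 213
th 36 rows: bar low corner z; ex list with clearance
50 71.7 [(-24, np.float64(28.8)), (-23, np.float64(28.2)), (-22, np.float64(27.6)), (-21, np.float64(27.0)), (-20, np.float64(26.4)), (-19, np.float64(25.8)), (-18, np.float64(25.2)), (-17, np.float64(24.7)), (-16, np.float64(24.1)), (-15, np.fl
[... 24756 characters left out ...]
), (12, np.float64(1.8))]
2 18.2 [(11, np.float64(1.6)), (12, np.float64(1.8))]
1 17.2 [(11, np.float64(1.0)), (12, np.float64(1.0))]
levelling, bar on arm (0.2 above)
36 21.9 [np.float64(-20.0)] [np.float64(11.5)] 64
33 20.4 [np.float64(10.0)] [np.float64(12.0)] 5
30 18.7 [np.float64(11.0)] [np.float64(12.5)] 4
26 16.4 [np.float64(10.0)] [np.float64(13.5)] 8
22 14.1 [np.float64(9.0)] [np.float64(14.0)] 11
18 11.6 [np.float64(-0.5)] [np.float64(14.5)] 31
14 9.2 [np.float64(-13.5)] [np.float64(15.0)] 58
10 6.6 [np.float64(-14.5)] [np.float64(15.5)] 61
6 4.1 [np.float64(-15.0)] [np.float64(15.5)] 62
3 2.1 [np.float64(-15.5)] [np.float64(15.5)] 63
0 0.2 [np.float64(-15.5)] [np.float64(15.5)] 63
```

Plan: at about 32 deg, come down with the eye centre at x=-14 from the shank until the bar's low corner is about 8 mm above the arm, shift +x to about +9, then level. First I go near the stud with yaw 0 and look.

```bash
python3 -m crank '[[[0,0,-5],0.08,5],[[0,0,-10],0.084,5],[[0,0,-10],0.084,5],[[-10,-20,-6],0,5],[[-16,-32,-6],0,5],[[-16,-32,-6],0,5],[[-16,-32,-6],0,5],[[-16,-32,-6],0,5],[[-16,-32,-4],0,5],[[-16,-32,0],0,5],[[-10,-18,0],0,5],[[0,0,0],0,5]]'; python3 -m crank '[[[0,0,0],0,5],[[0,0,0],0,5]]' >/dev/null; python3 c.py w3 head:.084 stud:.05 rest:.05 pivot:.05 mark:.038 pointer:.05 eye:.15
```

```text
t: 10.23
ee_pos: [0.449, -0.0581, 0.2515]
ee_rot: [[1.0, 0.004, -0.001], [0.004, -1.0, 0.001], [-0.001, -0.001, -1.0]]
wrist_force: [0.9, -0.3, -1.7]
grip_width: 0.0116
gripper_force: 40.0
10.4 [ 0.4514 -0.062   0.2519] 0.000975323392372096 0.011650935427932997 39.998913863673806 [ 0.6202 -0.5354 -1.1813]
[ 0.5175 -0.0624  0.3973]
head 0.65 [210. 186.] [0.4802 0.0289 0.084 ]
head 0.6 [318. 371.] [ 0.298  -0.0633  0.084 ]
stud 0.59 [211. 183.] [0.4783 0.038  0.05  ]
rest 0.59 [190.  50.] [0.5957 0.0496 0.05  ]
pivot 0.76 [ 78. 182.] [0.4805 0.1688 0.05  ]
pivot 0.61 [231. 178.] [0.4832 0.0189 0.05  ]
mark 0.62 [274.  66.] [ 0.5835 -0.0234  0.038 ]
pointer 0.88 [299. 178.] [ 0.4826 -0.0451  0.05  ]
eye 0.29 [273.  67.] [ 0.5626 -0.0347  0.15  ]
```

View pics/w3.png

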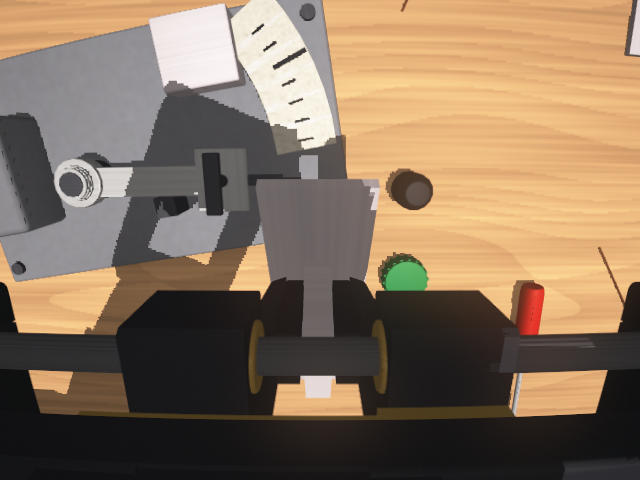

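The wrist view shows the head upright at (211,184), pivot at (78,182), pointer tip at (300,179), the long mark at (275–305, 67–48) and the link's tail edge at row 180, cols 257–380. Next I fit the link's tilt from the tail edge plus the scene and top views.

```bash
cat > fit.py <<'E'
from h import *
from scipy.spatial.transform import Rotation as R
np.set_printoptions(precision=1,suppress=True)
s=robot.sense();g=np.array(s["ee_pos"])+[0,0,.0187]; yaw=np.arctan2(s["ee_rot"][1][0],s["ee_rot"][0][0])
for gx in (.035,.040,.045):
  for deg in (22,27,32,37):
    r=R.from_euler("ZY",[yaw,-np.radians(deg)])
    W=r.apply(np.array([(.085,.022,.005),(.085,-.022,.005),(-.085,.022,0),(-.085,-.022,0),(-.048,0,0)])-[gx,0,.0343])+g
    print(gx,deg,"wrist tail",proj("wrist",W[:2]).ravel(),"scene",proj("scene",W[2:]).ravel(),"top eye",proj("top",W[4]).ravel())
for c in ("scene","top"):
    im=snap(c,c+"3")
    print(c,[(round(d["p"],2),d["pixel"]) for d in cams.spot_point(c,"eye")[:2]])
    if c=="scene": cv2.imwrite("pics/s3c.png",cv2.resize(im[130:310,220:460],None,fx=3.3,fy=3.3,interpolation=cv2.INTER_CUBIC)[:,:,::-1])
E
python3 fit.py
```

```text
0.035 22 wrist tail [255.  165.6 376.3 165.6] scene [371.9 157.5 353.2 153.3 357.4 157.4] top eye [293.  314.8]
0.035 27 wrist tail [252.6 165.1 378.6 165.1] scene [370.6 162.2 352.  158.  356.4 160.9] top eye [293.2 311.3]
0.035 32 wrist tail [250.  165.9 381.1 165.9] scene [369.2 166.9 350.6 162.6 355.3 164.2] top eye [293.4 307.6]
0.035 37 wrist tail [247.3 168.1 383.6 168.1] scene [367.7 171.5 349.1 167.1 354.1 167.4] top eye [293.5 303.8]
0.04 22 wrist tail [256.4 177.9 375.1 177.9] scene [372.5 157.2 353.9 153.  358.1 157.2] top eye [293.1 317.7]
0.04 27 wrist tail [254.2 177.3 377.1 177.3] scene [371.2 162.1 352.6 157.9 357.1 160.8] top eye [293.3 314.1]
0.04 32 wrist tail [251.9 177.8 379.3 177.8] scene [369.7 167.  351.2 162.7 355.9 164.3] top eye [293.5 310.3]
0.04 37 wrist tail [249.5 179.6 381.6 179.5] scene [368.2 171.7 349.7 167.4 354.7 167.6] top eye [293.7 306.3]
0.045 22 wrist tail [257.6 189.8 373.9 189.7] scene [373.1 156.9 354.6 152.8 358.8 156.9] top eye [293.2 320.6]
0.045 27 wrist tail [255.7 188.9 375.7 188.9] scene [371.8 162.  353.3 157.9 357.7 160.7] top eye [293.4 316.9]
0.045 32 wrist tail [253.7 189.  377.6 189. ] scene [370.3 167.1 351.8 162.8 356.5 164.3] top eye [293.6 313. ]
0.045 37 wrist tail [251.6 190.3 379.6 190.3] scene [368.7 172.  350.3 167.7 355.3 167.9] top eye [293.8 308.8]
scene [(0.69, [199.0, 208.3]), (0.58, [358.0, 163.9])]
top [(0.91, [500.7, 285.3]), (0.57, [251.4, 263.7])]
```

View pics/s3c.png

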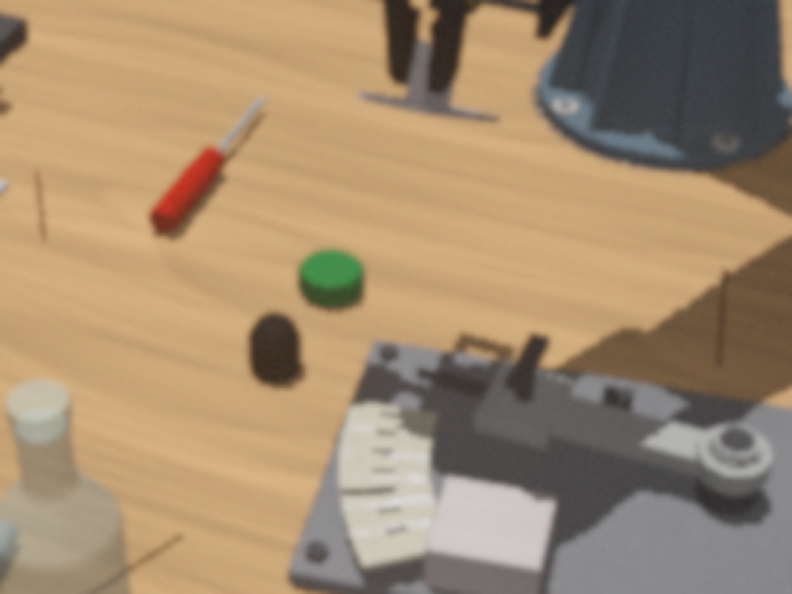

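Tail corners lie at full-frame (329,159) and (370,166) with the link edge-on. Together with the eye at (358,164) this fits tilt 32 deg and grip at x=41 mm, so eye = TCP + (-57, 0, -58) mm. I go above the insertion point, ex = -14.

```bash
python3 -m crank '[[[6,-8,0],0,5],[[12,-16,0],0,5],[[14,-18,0],0,5],[[14,-18,0],0,5],[[14,-18,0],0,5],[[10,-11,0],0,5],[[2,-2,10],0,5],[[0,0,20],0,5],[[0,0,20],0,5],[[0,0,15],0,5],[[0,0,8],0,5],[[0,0,0],0,5]]'; python3 -m crank '[[[0,0,0],0,5],[[0,0,0],0,5]]' >/dev/null
python3 - <<'E'
from h import *
s=robot.sense();print(s["t"],s["ee_pos"],s["wrist_force"])
T=np.array(s["ee_pos"]);e=T+[-.0573,0,-.0576]
t=np.radians(32);ax=np.array([np.cos(t),0,np.sin(t)])
L=lambda u,v:e+ax*u+np.array([0,v,0])
P=[L(-.037,.022),L(-.037,-.022),L(-.022,.012),L(-.022,-.012),L(.133,.022),L(.133,-.022)]
H=[(.480+a,.029+b,.084) for a in(-.027,.027) for b in (-.007,.007)]
o=[]
for c,(x0,y0,x1,y1) in (("scene",(300,150,460,310)),("top",(170,170,330,330))):
    im=snap(c,c+"4").copy()[y0:y1,x0:x1];im=cv2.resize(im,None,fx=2.5,fy=2.5,interpolation=cv2.INTER_CUBIC)
    for Q,col in((P,(255,0,0)),(H,(0,255,0))):
        for p in proj(c,Q): cv2.circle(im,(int((p[0]-x0)*2.5),int((p[1]-y0)*2.5)),2,col,-1)
    o.append(im)
cv2.imwrite("pics/ov4.png",np.hstack(o)[:,:,::-1])
E
```

```text
t: 12.0
ee_pos: [0.5211, 0.0298, 0.1761]
ee_rot: [[1.0, 0.001, -0.005], [0.001, -1.0, 0.001], [-0.005, -0.001, -1.0]]
wrist_force: [-0.5, 0.1, -1.2]
grip_width: 0.0115
gripper_force: 40.0
12.1667 [0.52349651 0.02935246 0.17967612] [ 0.20619086  0.60332036 -0.88294691]
```

View pics/ov4.png

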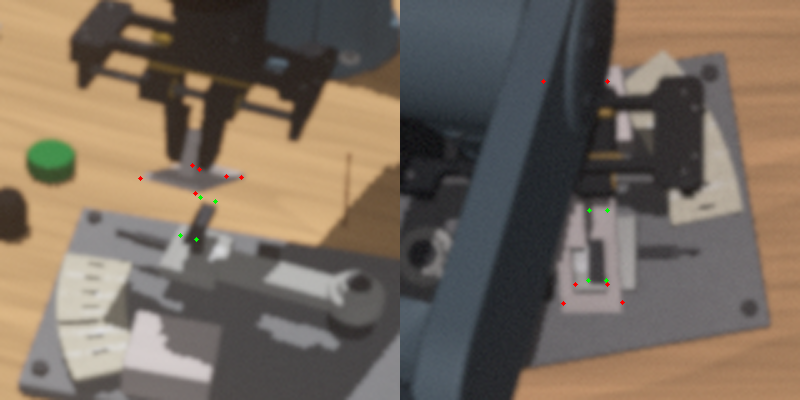

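Run:
```python
from h import *
from scipy.optimize import least_squares
np.set_printoptions(precision=1,suppress=True)
g=np.array([.5235,.0294,.1797+.0187])
def W(p,Q):
    t,gx,dy=p;c,s=np.cos(t),np.sin(t);Q=np.array(Q)-[gx,0,.0343]
    return np.c_[Q[:,0]*c-Q[:,2]*s,Q[:,1]+dy,Q[:,0]*s+Q[:,2]*c]+g
Q=[(-.085,.022,.003),(-.085,-.022,.003),(-.070,.012,.005),(-.070,-.012,.005)]
obs=np.array([(234.8,294.4),(258,294.2),(238.8,286.8),(252.8,286.8)])
for gx in (.036,.041,.046):
    r=least_squares(lambda p:(proj("top",W((p[0],gx,p[1]),Q))-obs).ravel(),[.5,0]);print(gx,np.degrees(r.x[0]),r.x[1]*1000,r.cost,r.fun)
S=[(.085,.022,0),(.085,-.022,0),(-.085,.022,0),(-.085,-.022,0)]
for d in (20,26,32): print(d,((proj("scene",W((np.radians(d),.041,0),S))-[300,150])*2.5).ravel())
cams.capture("scene");print([(round(d["p"],2),d["pixel"]) for d in cams.spot_point("scene","eye")[:2]]);print("pred",[proj("scene",W((np.radians(d),.041,0),[(-.048,0,0)])) for d in (20,26,32)])
print("head top px",[(d["p"],d["pixel"]) for d in cams.spot_point("top","head")[:1]],proj("top",[.48,.029,.084]))
```

```text
0.036 25.52735716953211 -1.2830667067075 0.4083888329778709 [-0.5 -0.   0.5 -0.1  0.3  0.1 -0.3 -0. ]
0.041 29.170107588663257 -0.002911944924301149 0.4306741880176597 [-0.4 -0.2  0.5 -0.2  0.4  0.3 -0.4  0.1]
0.046 32.375311417035114 1.2040571905314656 0.5906194319201191 [-0.2 -0.3  0.4 -0.4  0.4  0.5 -0.5  0.3]
20 [195.7 203.  140.5 188.2 249.8 147.3 201.3 135.1]
26 [195.6 198.4 140.2 183.5 245.7 162.6 197.3 150.3]
32 [195.8 193.  140.1 178.2 241.3 177.8 193.  165.2]
[(0.69, [383.6, 223.8]), (0.69, [197.0, 206.1])]
pred [array([[385.7, 210.7]]), array([[384.4, 215.2]]), array([[383. , 219.7]])]
head top px [(0.66, [253.3, 265.4])] [[249.2 268.1]]
```

Scene agrees with 32 deg; the top view gives about 30 deg with head and link shifted by the same 2–3 mm, so the relative position is good. Descend.

```bash
python3 -m crank '[[[0,0,5],0,5],[[0,0,8],0,5],[[0,0,8],0,5],[[0,0,6],0,5],[[0,0,6],0,5],[[0,0,6],0,5],[[0,0,4],0,5],[[0,0,0],0,5],[[0,0,0],0,5]]'
cat > look.py <<'E'
from h import *
import sys
s=robot.sense();print(s["t"],s["ee_pos"],s["wrist_force"],s["grip_width"])
o=[]
for c,(x0,y0,x1,y1) in (("scene",(300,150,460,310)),("top",(170,170,330,330))):
    im=snap(c,c+sys.argv[1]).copy()[y0:y1,x0:x1];o.append(cv2.resize(im,None,fx=2.5,fy=2.5,interpolation=cv2.INTER_CUBIC))
    print(c,[(l,round(d["p"],2),d["pixel"]) for l in ("eye","head","stud","tab") for d in cams.spot_point(c,l)[:1]])
cv2.imwrite(f"pics/ov{sys.argv[1]}.png",np.hstack(o)[:,:,::-1])
E
python3 look.py 5
```

```text
t: 13.17
ee_pos: [0.5227, 0.0296, 0.1354]
ee_rot: [[1.0, 0.001, -0.001], [0.001, -1.0, 0.0], [-0.001, -0.0, -1.0]]
wrist_force: [0.8, -0.0, -1.9]
grip_width: 0.0117
gripper_force: 40.0
13.1667 [0.52274723 0.02955919 0.13544246] [ 0.80047955 -0.01109031 -1.90748955] 0.011705133738784481
scene [('eye', 0.86, [198.6, 207.5]), ('head', 0.78, [378.3, 239.4]), ('stud', 0.82, [377.5, 250.3]), ('tab', 0.83, [379.4, 219.8])]
top [('eye', 0.89, [500.5, 285.1]), ('head', 0.84, [250.0, 264.0]), ('stud', 0.56, [247.6, 271.6]), ('tab', 0.9, [240.8, 258.7])]
```

```bash
for i in 1; do python3 -m crank '[[[3,0,0],0,5],[[4,0,0],0,5],[[4,0,0],0,5],[[4,0,0],0,5],[[3,0,0],0,5],[[2,0,0],0,5],[[0,0,0],0,5],[[0,0,0],0,5]]' | egrep 'pos|wrist'; python3 -m crank '[[[2,0,0],0,5],[[0,0,0],0,5],[[0,0,0],0,5]]' | egrep 'pos|wrist';  python3 -m crank '[[[2,0,0],0,5],[[0,0,0],0,5],[[0,0,0],0,5]]' | egrep 'pos|wrist'; done
```

```text
ee_pos: [0.5429, 0.0296, 0.1356]
wrist_force: [0.2, -1.1, -1.9]
ee_pos: [0.5449, 0.0296, 0.1357]
wrist_force: [0.6, -0.1, -2.0]
ee_pos: [0.547, 0.0295, 0.1358]
wrist_force: [-0.3, -0.0, -2.4]
```

No contact so far, and the bar should now be under the head. Level in stages with a light grip.

```bash
python3 -m crank '[[[0,0,0],0,5],[[0,0,0],0,5],[[1,0,4],0,5],[[0.5,0,4],0,5],[[0,0,0],0,5]]' 4 | egrep 'pos|wrist'; python3 -m crank '[[[2,0,2.5],0,5],[[2,0,2.5],0,5],[[2,0,2.5],0,5],[[1.8,0,2.4],0,5],[[0,0,0],0,5]]' | egrep 'pos|wrist|width'; python3 -m crank '[[[2,0,3],0,5],[[2,0,3],0,5],[[2.9,0,4.8],0,5],[[0,0,0],0,5],[[0,0,0],0,5]]' | egrep 'pos|wrist|width'; python3 look.py 6
```

```text
ee_pos: [0.5496, 0.0294, 0.1279]
wrist_force: [1.3, -0.3, 0.2]
ee_pos: [0.5563, 0.0295, 0.1173]
wrist_force: [2.6, -0.9, 1.4]
grip_width: 0.012
ee_pos: [0.5622, 0.0297, 0.1066]
wrist_force: [-1.8, -0.8, 5.5]
grip_width: 0.0121
16.0833 [0.56220292 0.02967096 0.10660896] [-1.83694054 -0.82893349  5.50655389] 0.01206666891075734
scene [('eye', 0.92, [381.6, 242.8]), ('head', 0.94, [377.8, 238.6]), ('stud', 0.69, [377.3, 249.2]), ('tab', 0.97, [372.0, 233.1])]
top [('eye', 0.68, [247.3, 266.0]), ('stud', 0.83, [249.9, 271.0]), ('tab', 0.96, [246.4, 237.1])]
```

View pics/ov6.png

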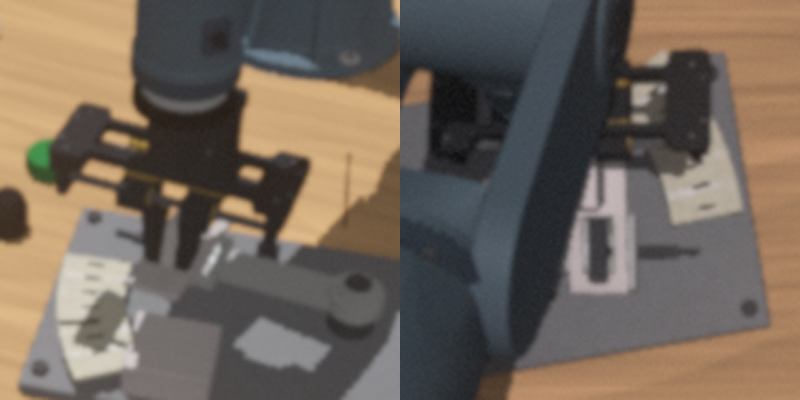

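The top crop shows the head (590–607, 220–283) inside the eye and the bar under it at row 283–293, about 5 mm too far -x. The tail side of the eye probably rests on the head's end, so I raise slightly, shift +x and continue.

```bash
python3 -m crank '[[[0,0,-2],0,5],[[2,0,-2],0,5],[[2,0,0],0,5],[[2,0,0],0,5],[[0,0,0],0,5]]' | egrep 'pos|wrist|width'; python3 -m crank '[[[1,0,2],0,5],[[1,0,2],0,5],[[0,0,0],0,5],[[0,0,0],0,5]]' | egrep 'pos|wrist|width';python3 -m crank '[[[1,0,2],0,5],[[1,0,2],0,5],[[1,0,2],0,5],[[0,0,0],0,5],[[0,0,0],0,5]]' | egrep 'pos|wrist|width'; python3 look.py 7
```

```text
ee_pos: [0.5696, 0.0296, 0.1109]
wrist_force: [0.5, -0.1, -2.5]
grip_width: 0.012
ee_pos: [0.5709, 0.0296, 0.1067]
wrist_force: [0.2, 0.3, -2.1]
grip_width: 0.0122
ee_pos: [0.5738, 0.0296, 0.1007]
wrist_force: [-0.2, 0.3, -2.2]
grip_width: 0.0121
17.75 [0.57379492 0.02963495 0.10065681] [-0.21158515  0.33815718 -2.16991658] 0.012105561543580074
scene [('eye', 0.79, [195.9, 206.2]), ('head', 0.94, [379.2, 238.6]), ('stud', 0.67, [375.7, 251.4]), ('tab', 0.74, [371.0, 240.8])]
top [('eye', 0.8, [500.8, 284.3]), ('head', 0.91, [248.8, 267.3]), ('stud', 0.76, [248.6, 271.0]), ('tab', 0.9, [244.3, 233.4])]
```

```bash
python3 -m crank '[[[0.5,0,2],0,5],[[0.5,0,2],0,5],[[0.5,0,2],0,5],[[0,0,0],0,5],[[0,0,0],0,5]]' | egrep 'pos|wrist'; python3 -m crank '[[[0.5,0,2],0,5],[[0.5,0,2],0,5],[[0.5,0,2],0,5],[[0,0,0],0,5],[[0,0,0],0,5]]' | egrep 'pos|wrist'
python3 - <<'E'
from h import *
from scipy.spatial.transform import Rotation as R
np.set_printoptions(precision=1,suppress=True)
s=robot.sense();g=np.array(s["ee_pos"])+[0,0,.0187]
for d in (0,5,10,15,20,25):
    W=R.from_euler("Y",-np.radians(d)).apply(np.array([(.085,.022,.005),(.085,-.022,.005),(-.085,.022,0),(-.085,-.022,0),(-.048,0,0),(.014,0,.042)])-[.042,0,.0343])+g
    print(d,"w",proj("wrist",W[:2]).ravel(),"top",proj("top",W[2:]).ravel(),"scene tail",proj("scene",W[:2]).ravel(),"low z",W[2,2]*1e3,"ex",(W[4,0]-.48)*1e3)
im=cams.capture("wrist");g=cv2.cvtColor(im,7)
print("wrist cols 320 brightness",[(r,int(g[r,290:350].mean())) for r in range(100,300,6)])
im=snap("top","t8")
print("top col brightness",[(r,int(cv2.cvtColor(im,7)[r,240:244].mean()),int(cv2.cvtColor(im,7)[r,247:251].mean())) for r in range(240,300,2)])
for c in ("scene","top"):
    cams.capture(c); print(c,[(round(d["p"],2),d["pixel"]) for l in ("eye","tab","link") for d in cams.spot_point(c,l)[:1]])
E
```

```text
ee_pos: [0.5757, 0.0296, 0.0949]
wrist_force: [-0.4, -1.0, -1.9]
ee_pos: [0.5769, 0.0296, 0.0888]
wrist_force: [-0.6, -0.1, -2.6]
0 w [264.5 196.2 367.5 196.3] top [238.  284.6 261.  284.3 249.8 265.3 246.9 229.3] scene tail [367.2 285.1 346.1 278.7] low z 73.16402376173617 ex 6.943250844962834
5 w [263.  191.9 369.  191.9] top [239.1 283.4 261.8 283.1 250.5 264.1 247.1 229.8] scene tail [366.9 284.5 345.7 278.1] low z 62.225766288236706 ex 10.275169992950362
10 w [261.3 188.2 370.5 188.3] top [240.1 281.6 262.5 281.4 251.1 262.6 247.4 230.3] scene tail [366.7 283.8 345.4 277.3] low z 51.63179926971728 ex 14.266685567839776
15 w [259.6 185.3 372.2 185.4] top [241.  279.5 263.2 279.2 251.6 260.8 247.6 230.6] scene tail [366.5 282.8 345.2 276.3] low z 41.46274919200099 ex 18.887419725963138
20 w [257.7 183.2 373.9 183.3] top [241.9 276.9 263.8 276.7 252.2 258.7 247.8 230.9] scene tail [366.4 281.6 345.  275.1] low z 31.79600866641959 ex 24.10220589030154
25 w [255.7 182.1 375.8 182.1] top [242.7 274.  264.4 273.7 252.6 256.3 248.  231. ] scene tail [366.4 280.3 344.9 273.8] low z 22.70
[... 428 characters left out ...]
2), (286, 70), (292, 71), (298, 71)]
top col brightness [(240, 43, 169), (242, 47, 170), (244, 54, 172), (246, 67, 156), (248, 90, 160), (250, 100, 159), (252, 116, 88), (254, 133, 90), (256, 150, 63), (258, 158, 60), (260, 168, 60), (262, 170, 61), (264, 175, 61), (266, 176, 61), (268, 177, 60), (270, 177, 61), (272, 176, 61), (274, 175, 60), (276, 176, 62), (278, 174, 60), (280, 166, 61), (282, 152, 74), (284, 149, 137), (286, 112, 112), (288, 103, 104), (290, 105, 104), (292, 104, 105), (294, 104, 104), (296, 105, 106), (298, 104, 107)]
scene [(0.6, [197.3, 209.3]), (0.67, [203.4, 187.6]), (0.84, [202.6, 196.9])]
top [(0.78, [248.6, 260.2]), (0.75, [246.2, 230.9]), (0.93, [251.4, 239.3])]
```

Tilt is now about 7 deg, with the bar hidden under the head's end (white shows only at top row 284), so the eye is hooked. Lower to level.

```bash
python3 -m crank '[[[0.5,0,3],0,5],[[0.5,0,3],0,5],[[0.5,0,2],0,5],[[0,0,0],0,5],[[0,0,0],0,5]]' | egrep 'pos|wrist'; python3 -m crank '[[[0.5,0,2],0,5],[[0,0,2],0,5],[[0,0,2],0,5],[[0,0,2],0,5],[[0,0,0],0,5],[[0,0,0],0,5]]' | egrep 'pos|wrist';  python3 -m crank '[[[0,0,2],0,5],[[0,0,2],0,5],[[0,0,0],0,5],[[0,0,0],0,5]]' | egrep 'pos|wrist'
```

```text
ee_pos: [0.5784, 0.0296, 0.0807]
wrist_force: [-1.5, -0.4, -1.7]
ee_pos: [0.5792, 0.0296, 0.073]
wrist_force: [-0.1, -0.1, -1.7]
ee_pos: [0.5789, 0.0296, 0.0688]
wrist_force: [0.0, 0.5, -1.3]
```

```bash
python3 -m crank '[[[0,0,1.5],0,5],[[0,0,1.5],0,5],[[0,0,0],0,5],[[0,0,0],0,5]]' | egrep 'pos|wrist';  python3 -m crank '[[[0,0,0],0,30],[[0,0,0],0,30],[[0,0,0],0,30],[[0,0,0],0,30]]' | egrep 'pos|wrist|t:'; python3 look.py 9; python3 c.py w9 tab:.092 head:.084 link:.05 eye:.05 mark:.038 pointer:.05 stud:.05
```

```text
ee_pos: [0.5789, 0.0296, 0.0659]
wrist_force: [-0.3, -1.3, -1.3]
t: 21.5
ee_pos: [0.5792, 0.0296, 0.0662]
ee_rot: [[1.0, 0.001, 0.0], [0.001, -1.0, -0.0], [0.0, 0.0, -1.0]]
wrist_force: [-0.4, -0.1, -0.0]
21.5 [0.57917859 0.02959328 0.06619088] [-0.41826286 -0.1076954  -0.01988453] 0.029806011552339893
scene [('eye', 0.84, [198.5, 206.4]), ('stud', 0.81, [377.9, 252.6]), ('tab', 0.76, [203.0, 185.6])]
top [('eye', 0.85, [503.2, 285.8]), ('head', 0.76, [249.1, 266.8]), ('stud', 0.67, [249.8, 272.8]), ('tab', 0.95, [249.7, 231.3])]
22.0 [0.579  0.0296 0.066 ] 0.0008211583073210611 0.029835898475482993 0.0 [ 0.5789 -0.0659  0.6256]
[0.6453 0.029  0.2114]
tab 0.74 [317. 380.] [0.5579 0.0293 0.092 ]
link 0.53 [275. 248.] [0.5973 0.0482 0.05  ]
eye 0.25 [318. 380.] [0.527  0.0285 0.05  ]
mark 0.78 [418. 268.] [ 0.5831 -0.0213  0.038 ]
```

View pics/ov9.png

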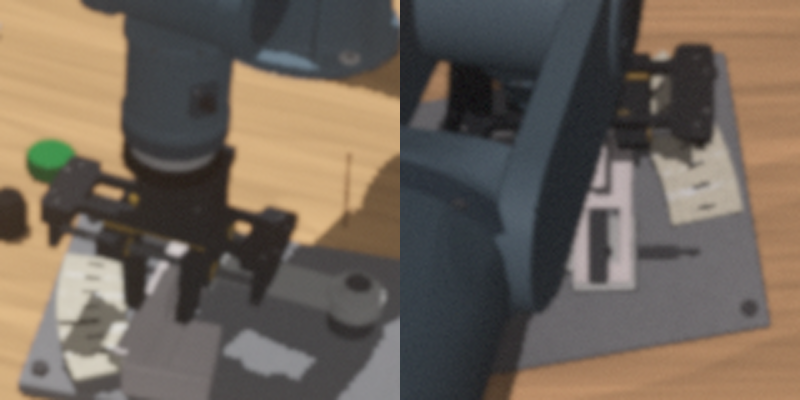

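The last crop shows the link flat round the stud, with the head (590–607, 220–283) inside the eye and tail on the rest block. Regrip nearer the tab's middle and draw +x until taut.

```bash
python3 -m crank '[[[-5,0,0],0,30],[[-6,0,0],0,30],[[-4,0,0],0,30],[[0,0,0],0,30],[[0,0,0],0,5],[[0,0,0],0,5],[[0,0,0],0,5],[[0,0,0],0,5],[[0,0,0],0,5]]' 40 | egrep 'pos|wrist|width|gripper'; for i in 1; do python3 -m crank '[[[1.5,0,0],0,5],[[0,0,0],0,5],[[0,0,0],0,5]]'| egrep 'pos|wrist'; python3 -m crank '[[[1.5,0,0],0,5],[[0,0,0],0,5],[[0,0,0],0,5]]'| egrep 'pos|wrist';python3 -m crank '[[[1.5,0,0],0,5],[[0,0,0],0,5],[[0,0,0],0,5]]'| egrep 'pos|wrist'; done
```

```text
ee_pos: [0.5643, 0.0295, 0.0662]
wrist_force: [-0.3, 0.2, 1.4]
grip_width: 0.0118
gripper_force: 40.0
ee_pos: [0.565, 0.0296, 0.0661]
wrist_force: [-4.8, -0.6, 4.6]
ee_pos: [0.5666, 0.0296, 0.0662]
wrist_force: [-4.9, -0.1, 4.8]
ee_pos: [0.5676, 0.0297, 0.0661]
wrist_force: [-7.4, -0.3, 7.4]
```

```bash
python3 -m crank '[[[2,0,-0.5],0,5],[[2,0,-0.5],0,5],[[0,0,0],0,5],[[0,0,0],0,5]]'| egrep 'pos|wrist'
cat > pm.py <<'E'
from h import *
np.set_printoptions(precision=4,suppress=True)
s=robot.sense();print(s["t"],s["ee_pos"],s["wrist_force"],s["grip_width"])
for c in ("top","scene","wrist"):
    cal=cams.calibration(c);cams.capture(c)
    for l,z in (("head",.084),("pointer",.05),("mark",.038),("tab",.092),("link",.05)):
        for d in cams.spot_point(c,l)[:1]:
            if d["p"]>.4: print(c,l,round(d["p"],2),np.round(d["pixel"],1),at(c,d["pixel"],z,cal)[:2])
E
python3 pm.py
```

```text
ee_pos: [0.5716, 0.0297, 0.0662]
wrist_force: [-4.4, -0.0, -0.9]
24.2333 [0.5716 0.0297 0.0662] [-4.3827 -0.0324 -0.8517] 0.011728907775287054
top head 0.71 [249.6 271.4] [0.4737 0.0282]
top pointer 0.89 [289.9 270.1] [ 0.4796 -0.046 ]
top mark 0.85 [275.8 221.4] [ 0.5814 -0.0164]
top tab 0.74 [255.4 275.8] [0.4643 0.0159]
top link 0.82 [498.  305.3] [ 0.4054 -0.452 ]
scene head 0.77 [379. 240.] [0.4887 0.0312]
scene pointer 0.7 [302.3 240.4] [ 0.5196 -0.135 ]
scene mark 0.63 [337.8 275.3] [ 0.5791 -0.0255]
scene tab 0.72 [203.6 187.1] [ 0.4808 -0.4126]
scene link 0.98 [202.  198.7] [ 0.4756 -0.4278]
wrist mark 0.68 [416.4 256.2] [ 0.5828 -0.0205]
wrist tab 0.92 [318.5 348.2] [0.5643 0.0286]
wrist link 0.69 [318.  325.9] [0.5507 0.0287]
```

Taut and drawing, about 4.4 N. Draw along the arc to about 0.30 rad, turning the link with it, then measure.

```bash
python3 -m crank '[[[3,-1.8,0],-0.017,5],[[3,-1.8,0],-0.018,5],[[3,-1.8,0],-0.018,5],[[2.5,-1.5,0],-0.017,5],[[3.4,-1.6,0],-0.015,5],[[3.4,-1.6,0],-0.015,5],[[3.5,-1.7,0],-0.015,5],[[3.5,-1.7,0],-0.015,5],[[3.6,-1.9,0],-0.017,5],[[3.6,-1.9,0],-0.017,5],[[3.7,-2,0],-0.016,5],[[0,0,0],0,5]]'; python3 -m crank '[[[0,0,0],0,5],[[0,0,0],0,5]]'>/dev/null; python3 pm.py
```

```text
t: 26.13
ee_pos: [0.6073, 0.052, 0.0668]
ee_rot: [[0.983, 0.182, -0.0], [0.182, -0.983, -0.001], [-0.0, 0.001, -1.0]]
wrist_force: [-4.9, -3.0, -3.6]
grip_width: 0.0114
gripper_force: 40.0
26.3 [0.6068 0.0517 0.0667] [-5.0489 -2.4574 -3.1703] 0.011797022115132741
top head 0.71 [248.3 243.8] [0.5271 0.0316]
top pointer 0.73 [286.2 240.9] [ 0.5384 -0.0386]
top mark 0.7 [278.3 222.8] [ 0.5784 -0.0216]
top tab 0.89 [508.7 306. ] [ 0.4018 -0.4565]
top link 0.92 [244.3 221.7] [0.5787 0.0457]
scene head 0.89 [375.1 249.9] [0.5222 0.0339]
scene mark 0.65 [337.9 277.8] [ 0.5859 -0.0225]
scene tab 0.94 [200.5 184.9] [ 0.476  -0.4246]
scene link 0.92 [203.7 198.3] [ 0.4725 -0.4249]
wrist tab 0.8 [319.1 347.1] [0.5993 0.0491]
wrist link 0.76 [316.6 328.7] [0.5838 0.0473]
```

The pointer is at about 0.29 rad and the detected mark at about 0.47, outside the stated 0.22–0.38. I'll check the mark by polar sampling of the scale in stored pictures.

Run:
```python
from h import *
s=cv2.cvtColor(cv2.imread("pics/top0.png"),6); s2=cv2.cvtColor(cv2.imread("pics/scene0.png"),6)
import os
rs=np.arange(.200,.262,.005)
for c,im in (("top",s),("scene",s2)):
    print(c,"r(mm):",(rs*1000).astype(int))
    for z in (.038,):
        for ph in np.arange(.12,.66,.02):
            P=[(.480+r*np.sin(ph),.1695-r*np.cos(ph),z) for r in rs]
            p=proj(c,P).astype(np.float32); v=cv2.remap(im,p[:,0].reshape(1,-1),p[:,1].reshape(1,-1),1)[0]; print(round(ph,2),v)
```

```text
top r(mm): [200 205 210 215 220 225 230 235 240 245 250 255 260]
0.12 [122 123 118 113 112 111 108 108 105  98  99  99 117]
0.14 [158 158 156 157 151 153 151 149 144 142 126 100 123]
0.16 [161 161 158 150 132 135 154 160 160 160 138 102 126]
0.18 [158 160 159 153 138 143 155 161 159 159 138  99 121]
0.2 [156 161 162 163 161 163 163 163 159 161 137 101 123]
0.22 [163 164 169 167 165 163 164 163 163 165 139  99 117]
0.24 [168 174 176 159 142 140 163 169 163 162 139  98 109]
0.26 [163 166 161 149 138 135 156 161 160 161 136  99 113]
0.28 [158 159 159 161 162 163 163 159 159 159 137  98 111]
0.3 [157 160 163 161 161 162 162 162 160 160 136 100 113]
0.32 [161 163 164 149 132 139 153 160 162 165 136 101 103]
0.34 [168 165 163 157 141 143 155 163 166 166 140 100  99]
0.36 [160 160 158 160 164 161 161 161 160 160 134  99  98]
0.38 [158 158 159 161 161 162 161 160 158 158 133 100  97]
0.4 [156 159 160 147 133 138 155 161 159 160 137 100  99]
0.42 [167 169 165 147 136 135 153 161 161 163 137 101 100]
0.44 [174 168 163 161 162 166 169 165 166 164 139 102 100]
0.46 [165 161 157 158 163 160 161 1
[... 1507 characters left out ...]
[194 195 195 184 174 174 188 195 194 196 179 137 144]
0.44 [200 201 198 193 184 184 192 196 196 196 180 138 141]
0.46 [207 207 200 201 199 200 198 196 197 195 179 140 138]
0.48 [203 204 198 193 188 186 186 187 187 185 173 138 137]
0.5 [195 195 194 182 151 144 143 147 144 145 148 137 135]
0.52 [195 197 196 189 165 155 157 161 164 170 164 139 136]
0.54 [203 205 204 202 197 193 194 195 195 195 182 139 136]
0.56 [206 207 207 207 207 201 201 203 200 198 185 141 136]
0.58 [201 201 199 191 176 174 184 197 195 195 178 139 136]
0.6 [195 195 195 190 179 181 186 195 193 193 180 136 136]
0.62 [193 195 196 196 195 194 194 196 195 196 177 134 136]
0.64 [196 201 202 200 196 197 198 197 200 200 185 136 137]
```

The long mark is clear in both views at about 0.49 rad (dark through r=215–250), so the pictures decide. Draw further, measure, then finish the approach.

```bash
python3 -m crank '[[[3.3,-1.8,0],-0.015,5],[[3.3,-1.8,0],-0.015,5],[[3.3,-1.8,0],-0.015,5],[[3.3,-1.8,0],-0.015,5],[[3,-1.9,0],-0.015,5],[[3,-1.9,0],-0.015,5],[[0,0,0],0,5],[[0,0,0],0,5]]'
cat > pt.py <<'E'
from h import *
np.set_printoptions(precision=4,suppress=True)
s=robot.sense();print(s["t"],s["ee_pos"],s["wrist_force"])
for c in ("top","scene","top","scene"):
    cams.capture(c)
    for l,z in (("head",.084),("pointer",.05),("mark",.038)):
        for d in cams.spot_point(c,l)[:1]:
            w=at(c,d["pixel"],z); print(c,l,round(d["p"],2),np.round(d["pixel"],1),w[:2],"ang",round(np.arctan2(w[0]-.48,.1695-w[1]),3))
E
python3 pt.py
```

```text
t: 27.87
ee_pos: [0.6229, 0.0663, 0.0666]
ee_rot: [[0.963, 0.269, -0.002], [0.269, -0.963, -0.001], [-0.002, 0.001, -1.0]]
wrist_force: [-5.4, -5.0, -4.0]
grip_width: 0.0114
gripper_force: 40.1
27.8667 [0.6229 0.0663 0.0666] [-5.399  -5.0062 -4.036 ]
top head 0.73 [243.1 234.9] [0.5447 0.0419] ang 0.469
top pointer 0.69 [277.6 226.6] [ 0.5678 -0.0213] ang 0.431
top mark 0.66 [278.  222.3] [ 0.5794 -0.0209] ang 0.481
scene head 0.78 [376.4 253.6] [0.532  0.0401] ang 0.382
scene mark 0.65 [342.4 275.5] [ 0.5758 -0.0164] ang 0.476
top head 0.95 [239.7 237.7] [0.5393 0.0483] ang 0.455
top pointer 0.58 [281.6 224.4] [ 0.5722 -0.0293] ang 0.434
top mark 0.91 [278.2 223.6] [ 0.5767 -0.0214] ang 0.469
scene head 0.95 [376.7 256.2] [0.5393 0.0432] ang 0.439
scene mark 0.96 [337.8 275.1] [ 0.5786 -0.0257] ang 0.468
```

```bash
cat > sc.py <<'E'
from h import *
from scipy.ndimage import gaussian_filter1d
s=robot.sense();print(s["t"],s["ee_pos"])
A=np.arange(.30,.60,.004)
def prof(c,im,z,rs):
    v=np.zeros(len(A))
    for r in rs:
        p=proj(c,[(.480+r*np.sin(a),.1695-r*np.cos(a),z) for a in A]).astype(np.float32)
        v+=cv2.remap(im,p[:,0].reshape(1,-1),p[:,1].reshape(1,-1),1)[0]/len(rs)
    return gaussian_filter1d(v,1)
for c in ("top","scene"):
    im=cv2.cvtColor(cams.capture(c),7);im0=cv2.cvtColor(cv2.imread(f"pics/{c}0.png"),6)
    for n,i,z,rs in (("pointer",im,.05,np.arange(.175,.212,.003)),("mark0",im0,.038,np.arange(.230,.247,.003)),("mark",im,.038,np.arange(.230,.247,.003))):
        v=prof(c,i,z,rs);print(c,n,"min",round(A[v.argmin()],3),v.astype(int)[::3])
E
python3 sc.py
```

```text
28.6667 [0.62272298 0.06614524 0.06656723]
top pointer min 0.428 [141 142 143 142 140 139 136 128 113  95  79  78  97 117 128 130 130 136
 148 159 163 165 168 170 172]
top mark0 min 0.488 [161 160 160 162 162 160 159 159 159 158 160 164 164 160 148 115  97 130
 155 161 161 159 156 154 157]
top mark min 0.488 [176 176 176 178 178 175 173 174 174 173 176 180 181 175 162 126 107 143
 169 175 175 174 170 170 172]
scene pointer min 0.3 [ 62  82 111 135 150 156 156 152 142 125 102  82  71  69  75  87 100 110
 118 130 140 146 152 162 176]
scene mark0 min 0.508 [194 194 194 193 194 195 195 194 194 193 193 194 196 196 194 186 163 143
 153 179 194 200 199 195 191]
scene mark min 0.3 [ 63  67  71  75  84 104 123 133 137 139 140 143 147 150 158 166 159 148
 162 190 206 212 211 206 203]
```

Pointer to mark: 0.060 (top) and 0.052 (scene) rad short. Move 0.056 more and hold.

```bash
python3 -m crank '[[[2.6,-1.6,0],-0.013,5],[[2.6,-1.6,0],-0.013,5],[[2.7,-1.6,0],-0.013,5],[[0,0,0],0,5],[[0,0,0],0,5],[[0,0,0],0,5],[[0,0,0],0,5]]'|egrep 'pos|wrist|t:'; python3 sc.py
```

```text
t: 29.35
ee_pos: [0.6288, 0.0729, 0.0664]
ee_rot: [[0.952, 0.306, -0.002], [0.306, -0.952, -0.001], [-0.003, 0.001, -1.0]]
wrist_force: [-5.1, -4.6, -3.3]
29.35 [0.62882541 0.07286581 0.06644779]
top pointer min 0.484 [141 143 143 142 141 139 139 139 141 144 145 140 128 110  91  78  85 111
 139 157 163 165 168 171 172]
top mark0 min 0.488 [161 160 160 162 162 160 159 159 159 158 160 164 164 160 148 115  97 130
 155 161 161 159 156 154 157]
top mark min 0.488 [176 175 175 177 178 176 174 174 175 174 176 180 180 175 162 126 107 143
 170 176 176 174 171 170 172]
scene pointer min 0.348 [ 69  63  58  54  52  57  74 100 127 147 159 164 162 153 133 107  84  73
  73  86 106 124 136 146 159]
scene mark0 min 0.508 [194 194 194 193 194 195 195 194 194 193 193 194 196 196 194 186 163 143
 153 179 194 200 199 195 191]
scene mark min 0.332 [112 112 111 111 113 117 120 122 124 132 148 165 176 180 178 169 149 130
 138 166 190 205 209 206 203]
```

The pointer stands at the mark (0.484 vs 0.488 top, about 0.511 vs 0.508 scene). Hold a second, then ease back along the arc.

```bash
python3 -m crank '[[[0,0,0],0,5],[[0,0,0],0,5],[[0,0,0],0,5],[[0,0,0],0,5],[[0,0,0],0,5],[[0,0,0],0,5],[[0,0,0],0,5],[[0,0,0],0,5],[[0,0,0],0,5],[[0,0,0],0,5]]'|egrep 'pos|wrist|t:'; python3 -m crank '[[[-2.6,1.6,0],0.013,5],[[-2.6,1.6,0],0.013,5],[[-2.7,1.6,0],0.013,5],[[-3,1.9,0],0.015,5],[[-3,1.9,0],0.015,5],[[-3.3,1.8,0],0.015,5],[[-3.3,1.8,0],0.015,5],[[-3.3,1.8,0],0.015,5],[[-3.3,1.8,0],0.015,5],[[-3.7,2,0],0.016,5],[[-3.6,1.9,0],0.017,5],[[-3.6,1.9,0],0.017,5]]'|egrep 'pos|wrist|t:|rot'
```

```text
t: 30.28
ee_pos: [0.6288, 0.0729, 0.0665]
ee_rot: [[0.952, 0.306, -0.002], [0.306, -0.952, -0.001], [-0.003, 0.001, -1.0]]
wrist_force: [-5.7, -4.9, -4.7]
t: 31.28
ee_pos: [0.5971, 0.0441, 0.0668]
ee_rot: [[0.992, 0.13, -0.001], [0.13, -0.992, 0.0], [-0.001, -0.0, -1.0]]
wrist_force: [-5.4, -1.0, -3.6]
```

```bash
python3 -m crank '[[[-3.5,1.7,0],0.015,5],[[-3.5,1.7,0],0.015,5],[[-3.4,1.6,0],0.015,5],[[-3.4,1.6,0],0.015,5],[[-2.5,1.5,0],0.017,5],[[-3,1.8,0],0.018,5],[[-3,1.8,0],0.018,5],[[-3,1.8,0],0.017,5],[[0,0,0],0,5],[[0,0,0],0,5]]'|egrep 'pos|wrist|t:|rot'; python3 -m crank '[[[-2,0,0],0,5],[[-2,0,0],0,5],[[-2,0,0.5],0,5],[[-2,0,0],0,5],[[-1,0,0],0,5],[[0,0,0],0,5],[[0,0,0],0,5]]'|egrep 'pos|wrist|t:|rot'; python3 pm.py
```

```text
t: 32.12
ee_pos: [0.5732, 0.0288, 0.0672]
ee_rot: [[1.0, 0.0, 0.0], [0.0, -1.0, 0.0], [0.0, -0.0, -1.0]]
wrist_force: [-2.9, 1.6, -3.9]
t: 32.7
ee_pos: [0.5649, 0.0285, 0.067]
ee_rot: [[1.0, 0.001, 0.001], [0.001, -1.0, -0.0], [0.001, 0.0, -1.0]]
wrist_force: [-0.1, -0.7, -2.0]
32.7 [0.5649 0.0285 0.067 ] [-0.0782 -0.7171 -2.0369] 0.011736623104969432
top head 0.79 [251.4 266.8] [0.4825 0.0249]
top mark 0.79 [276.1 223.7] [ 0.5766 -0.0171]
top tab 0.96 [508.4 309.1] [ 0.396  -0.4555]
top link 0.96 [256.5 243.8] [0.5332 0.0206]
scene head 0.8 [378.2 238.9] [0.486  0.0284]
scene mark 0.69 [375.2 255.3] [0.4884 0.026 ]
scene tab 0.7 [368.9 260.6] [0.5667 0.0354]
scene link 0.78 [371.1 266.1] [0.5369 0.0326]
wrist pointer 0.52 [ 68.  423.6] [0.4799 0.1673]
wrist mark 0.91 [417.7 241.8] [ 0.5821 -0.0214]
wrist tab 0.56 [315.3 349.3] [0.5559 0.0289]
wrist link 0.88 [317.  329.8] [0.5406 0.0283]
```

The arm is back at its stop and the link is slack. Set it down, open and rise.

```bash
python3 -m crank '[[[-1,0,0.5],0,5],[[-1,0,0.5],0,5],[[0,0,0],0,5],[[0,0,0],0,30],[[0,0,0],0,30],[[0,0,0],0,30],[[0,0,0],0,30]]' 10|egrep 'pos|wrist|t:|width'; python3 -m crank '[[[0,0,-5],0,30],[[0,0,-15],0,30],[[0,0,-25],0,30],[[0,0,-30],0,30],[[0,0,-30],0,30],[[0,0,-25],0,30],[[0,0,-10],0,30],[[0,0,0],0,30],[[0,0,0],0,30]]'|egrep 'pos|wrist|t:|width'; python3 pt.py; python3 c.py w10 head:.084 tab:.092 link:.05 eye:.05 pointer:.05
```

```text
t: 34.18
ee_pos: [0.562, 0.0287, 0.0654]
ee_rot: [[1.0, 0.001, -0.001], [0.001, -1.0, 0.0], [-0.001, -0.0, -1.0]]
wrist_force: [0.4, 0.7, -0.5]
grip_width: 0.0302
t: 34.93
ee_pos: [0.562, 0.0287, 0.2051]
ee_rot: [[1.0, 0.001, 0.0], [0.001, -1.0, 0.0], [0.0, -0.0, -1.0]]
wrist_force: [-0.6, -0.8, -0.2]
grip_width: 0.0297
34.9333 [0.562  0.0287 0.2051] [-0.6386 -0.7697 -0.1702]
top head 0.92 [251.  265.3] [0.4854 0.0257] ang 0.037
top pointer 0.58 [254.3 242.6] [0.5357 0.025 ] ang 0.368
top mark 0.64 [278.5 225.4] [ 0.573 -0.022] ang 0.452
scene head 0.81 [380.  238.5] [0.4832 0.0315] ang 0.023
scene pointer 0.92 [345.3 237.8] [ 0.4728 -0.0507] ang -0.033
scene mark 0.92 [340.  277.9] [ 0.5844 -0.0184] ang 0.507
top head 0.77 [248.3 264.4] [0.4872 0.0309] ang 0.052
top pointer 0.65 [288.2 271.7] [ 0.4765 -0.0427] ang -0.016
top mark 0.75 [276.9 219.9] [ 0.5845 -0.0187] ang 0.507
scene head 0.78 [378.5 238.6] [0.4848 0.0287] ang 0.034
scene pointer 0.77 [346.8 240.8] [ 0.4811 -0.0438] ang 0.005
scene mark 0.86 [337.9 275. ] [ 0.5782 -0.0256] ang 0.466
35.7333 [0.5623 0.0287 0.2056] 0.0007685743303916598 0.029947776472552756 0.0 [ 0.6976  0.4621 -0.1525]
[0.6285 0.0281 0.3509]
head 0.86 [314. 327.] [0.4827 0.0304 0.084 ]
tab 0.72 [611.   9.] [ 0.7171 -0.1672  0.092 ]
tab 0.61 [318. 242.] [0.5561 0.0278 0.092 ]
link 0.85 [316. 248.] [0.5394 0.0291 0.05  ]
eye 0.88 [315. 298.] [0.4933 0.0301 0.05  ]
eye 0.7 [316. 292.] [0.4988 0.0297 0.05  ]
```

The pointer is back at rest, eye centre is 13 mm to +x of the shank with no sideways offset, and the robot is clear. Handing in.

```bash
python3 -c "
from rig import ticket
print(ticket.finish_job())"
```

```text
the job is handed in; nothing more can be done
None
```

The job is handed in, and no verdict came back: the link was hooked under the stud's head, drawn until the pointer stood at the long mark (measured at about 0.49 rad, outside the stated 0.22–0.38), held there over a second, eased back and let go, with the last images showing the arm at rest and the eye about 13 mm from the shank.

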